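# Set and lock the swivel of the knife-grinding rest

## Task

On the round swivel base, push the lever round by pressing against one side of its upright handle, without gripping it, until the ring's pointer points at the tall thin pin standing on the scale (not at the low wide disc). With the pointer set, press the lock knob in the middle of the ring fully down, leaving the pointer on the pin. Do not knock or move the loose things standing about.

Things in the scene. Friction and masses are not known exactly. Their poses are not given: they have to be found in the camera images.
- swivel: Fixed swivel base, bolted down: a dark steel round flange, 240 mm in diameter and 25 mm high, with a scale of white ticks on its top. Origin at the centre of its underside (on the bench), on the ring's axis; z up, x towards the middle of the scale. A steel ring 110 mm in diameter, its top 50 mm above the bench, turns on it.
- ring (a joint): Turn of the ring (with its pointer and lever) about the swivel's vertical axis, rad: 0 when the pointer lies along the swivel's +x, growing counter-clockwise seen from above, limits -1.1 and 1.1. Stiff (friction about 0.3 N m, or 3 N at the handle); it stays where it is left.
- pointer (a point): Tip of the ring's tapering bare-metal pointer, 71 mm from the axis, 40 mm above the bench; moves with the ring. Its x axis points outwards along the pointer, z up. The pointer does not touch the pin or the disc when it passes.
- handle (a point): Centre of the black upright handle at the end of the lever, opposite the pointer, 105 mm from the axis. The handle is a block 20 mm wide along the direction of travel and 22 mm radially, reaching from 40 to 95 mm above the bench; this point is 67 mm up. The lever's arm, 12 mm wide and 10 mm thick, runs from it to the ring 43 mm above the bench. Same axes as the pointer point (x from the handle to the axis); its two sides to push against face +y and -y.
- lock (a joint): Travel of the lock knob, m: 0 raised, 0.012 fully down. It moves straight down, has no spring, takes about 5 N and stays where it is left.
- lock_top (a point): Centre of the top of the lock knob, a black round mushroom knob 36 mm in diameter on the ring's axis; top 78 mm above the bench when raised, 66 mm when fully down.
- pin_mid (a point): Centre of the tall thin marker: an upright plain steel pin, 12 mm in diameter and 40 mm tall, fixed on the flange 83 to 108 mm from the axis, to one side of the scale's middle or the other. This is the mark to point at.
- disc_mid (a point): Centre of the low wide marker: a plain steel disc, 20 mm in diameter and 8 mm high, fixed on the flange on the other side of the scale. Not the mark.
- sleeve: Loose steel sleeve, 24 mm in diameter, 28 mm tall, standing on the flange at its +y side. Origin under its centre. To be left alone.
- whetstone: Loose grey whetstone lying beside the swivel, 150 x 50 x 25 mm. Origin under its centre. To be left alone.
- oil: Loose amber oil bottle, 48 mm in diameter, 110 mm tall, beside the swivel. Origin under its centre. To be left alone.
- jar: Loose glass jar with a steel lid, 52 mm in diameter, 60 mm tall, beside the swivel. Origin under its centre. To be left alone.
- wheel: Loose pale mauve grinding wheel lying flat, 110 mm in diameter, 20 mm thick. Origin under its centre. To be left alone.
- driver: Loose screwdriver lying on the bench. To be left alone.
- scales: Loose dark wooden handle block, 110 x 35 x 30 mm. Origin under its centre. To be left alone.
Not all that is in view belongs to the job. Of the things that look like the swivel, the larger one is meant.

How it is judged:
By the outcome, as a careful person would: the job done as asked, in the order asked, and still so for the second after the job is handed in, with the robot touching nothing.
It also fails if it takes over 45 s, if anything falls off the work surface, if the arm or the gripper's body presses on something with over 40 N, if the wrist force passes 120 N, or if a joint passes its speed limit or range.

## Robot

A 7-joint arm with a two-finger parallel gripper is mounted at the origin on the work surface. World frame = base frame: x ahead of the robot, y to its left, z up, the work surface at z = 0. Lengths are in m, angles in rad, forces in N, time in s.
With the tool pointing down it reaches from about 0.4 to 0.9 m from the base axis. Payload 5.5 kg.
Tool frame: the origin (TCP) lies at the very end of the fingers, on their centre line; the grasp point (between the pads) lies 19 mm behind it (robot.tcp_to_grasp is the distance from the TCP to the grasp point, in m); z points along the fingers, y is the direction in which the jaws open and shut (so a half turn about z gives the same grasp; the last joint's range is limited). The gripper opens to 85 mm and grips with 20 to 120 N. Pads are 22 mm wide; open, the fingers measure 114 mm over their backs; the gripper's body (76 mm by 85 mm) begins 54 mm behind the grasp point. The pads swing forward as they close: fully open they stand 13 mm farther back than shut.
Start: joints at [-1.048, 0.501, -0.427, 1.55, 0.221, 1.138, -0.21], TCP at [0.167, 0.628, 0.231] pointing down, gripper open.
Joint ranges: [-2.88, 2.88], [-0.31, 2.03], [-1.54, 1.56], [0.2, 2.42], [-1.41, 4.55], [0.19, 2.02], [-2.57, 2.57]. Speed limits (rad/s): [2.57, 2.57, 3.14, 3.14, 3.14, 3.14, 3.14].

## Interface

Orientations are given as [roll, pitch, yaw] about the fixed x, y, z axes, in that order (R = Rz(yaw) Ry(pitch) Rx(roll)).
In Python, from station import status, capture, ticket, finder, robot gives the robot as it stands. The module is installed in compiled form; this text tells all that it offers.
- The arm moves only by the tool drive_tool, never from a script. Its argument "series" is a list of rows, each a list of 3 entries, a list of its own where there are three numbers: the opening in per cent of the stroke, from 0 (shut) to 100 (fully open), then the shift along the tool's x, y, z in mm, then the turn about the tool's z in rad. In form: [[fingers, [tx, ty, tz], twist], ...]. A call has 1 to 10 rows; each row is the pose to reach, as a shift and turn from the pose commanded when the call began, along the tool's axes at that moment; what a row does not reach only later rows make up. A row lasts 1/8 s, in which the tool goes at most 62.5 mm and 10.7 degrees, less where a joint would pass 70% of its speed; a pose out of reach is approached as far as the arm can. A call with a gripper value outside its range is refused whole. The fingers move at their own pace and stop on an object; "grip_force" is the grip in N (left out, the last holds). Time passes only in rows, so rows that repeat a pose let the fingers close. It gives the time, the measured TCP pose, the force and the opening at its end, in the units of the state.
- status.sense(): the state, without advancing time (a new reading comes with each control period).
- capture(name): name is "scene" or "top" or "wrist"; returns a dict with "color" (480x640x3 uint8, red, green, blue), "fx", "fy", "cx", "cy" (pixels), "R" (3x3) and "t" (3): a world point X has camera coordinates R X + t. Camera axes: x right, y down, z forward; pixel columns grow to the right and rows downward; lengths in m; the calibration is good to about 2 mm. A picture is of the moment at which its call begins. There is no depth.
- ticket.job_done(): hands the job in, once; it reports no verdict.
Trained networks look in a picture, given as the dict that the camera call returned (one of the last four; its "shot" number tells which), for a name from the list of things; names that differ only in an ending like _2 or _b are one class to them, and where a whole thing is asked for, a point or a joint stands for the part that bears it (a point fixed in the world has none). Each returns a list of dicts, best first, with "confidence" (0 to 1); they miss things now and then, are a little off and sometimes report something else, mostly with a low value. They report only what shows in the picture. A call takes as long as a camera call. They do not tell look-alikes from the thing itself.
- finder.regions_of(target, picture): "pixels" (480x640 bool, what is visible of it) and "rect" ([centre column, centre row, width, height] in pixels, round what is visible of it).
- finder.landmark_of(target, picture): "uv" ([column, row] in pixels: a listed point, or the origin of a listed thing).
The state is a dict: "t": time; "q": joint angles; "joint_vel": joint speeds; "joint_torque": joint torques, N m; "tcp_pos": TCP position; "tcp_rot": TCP orientation; "ft_force": force on the tool from outside, world axes, zero at the start; "moment": the same for the moment, N m; "opening": finger opening in m.
Only numpy, scipy, OpenCV 4.12 (cv2) and the standard library are available. Lean on these libraries where they do the work, as an engineer would, in place of code of your own. Each camera call takes 0.05 s, during which the arm holds its last target.

## Working session

There is one attempt and no reset: what is moved stays moved. The work goes in short steps, Python scripts to look and compute and a tool call to move; the robot and the scene stay as the last step left them, time stands still between calls to the robot, and variables do not carry over. Pictures are saved under pics/ and viewed, and the job is handed in when it is done.

Besides the shell and the picture viewer there is one more tool, called after "Call:" in YAML: its name, and indented under it one key for each argument. drive_tool: Moves the arm, as the interface text tells. Its arguments: {"type":"object","properties":{"series":{"type":"array"},"grip_force":{"type":"number"}},"required":["series"]}

```bash
mkdir -p pics; cat > h.py <<'E'
import numpy as np, cv2
from station import status, capture, ticket, finder, robot
def save(p,n,crop=None,s=1):
    im=p["color"][:,:,::-1]
    if crop: x0,y0,x1,y1=crop; im=im[y0:y1,x0:x1]
    if s!=1: im=cv2.resize(im,None,fx=s,fy=s,interpolation=cv2.INTER_CUBIC)
    cv2.imwrite('pics/'+n+'.png',im)
def ray(p,uv):
    d=np.array([(uv[0]-p["cx"])/p["fx"],(uv[1]-p["cy"])/p["fy"],1.])
    R=np.array(p["R"]);t=np.array(p["t"]); return -R.T@t, R.T@d
def atz(p,uv,z):
    c,d=ray(p,uv); return c+d*(z-c[2])/d[2]
def proj(p,X):
    c=np.array(p["R"])@np.array(X)+np.array(p["t"]); return [p["fx"]*c[0]/c[2]+p["cx"],p["fy"]*c[1]/c[2]+p["cy"]]
E
python3 - <<'E'
from h import *
np.set_printoptions(precision=4,suppress=True)
s=status.sense(); print(s)
Z=dict(swivel=0,pointer=.04,handle=.067,lock_top=.078,pin_mid=.045,disc_mid=.029,sleeve=.025,oil=0,jar=0,whetstone=0,wheel=0,driver=0,scales=0)
for n in ("top","scene"):
    p=capture(n); save(p,n+'0')
    for k,z in Z.items():
        for r in finder.landmark_of(k,p)[:3]:
            print(n,k,round(r["confidence"],2),np.array(r["uv"]).round(1),atz(p,r["uv"],z).round(4))
E
```

```text
{'t': 0.0, 'q': array([-1.0478,  0.5019, -0.4268,  1.5515,  0.2208,  1.1383, -0.2103]), 'joint_vel': array([-0.0006, -0.0003,  0.0007,  0.0002, -0.0009,  0.0005,  0.0009]), 'joint_torque': array([  0.0004, -56.9519,  -5.8161, -28.0941,   0.0106,   0.0123,
        -0.    ]), 'tcp_pos': array([0.1669, 0.6275, 0.2302]), 'tcp_rot': array([-3.1396, -0.    ,  2.8818]), 'ft_force': array([ 0.3566,  1.0582, -0.8421]), 'moment': array([ 0.0209, -0.0479, -0.0087]), 'opening': 0.08537313369866098}
top swivel 0.83 [410.9 321.9] [ 0.2873 -0.2221  0.    ]
top swivel 0.7 [352.5 201.9] [ 0.5913 -0.0907  0.    ]
top swivel 0.61 [425.3 224.7] [ 0.5278 -0.2717  0.    ]
top pointer 0.88 [333.3 176.5] [ 0.6473 -0.0427  0.04  ]
top pointer 0.85 [414.1 299.3] [ 0.34   -0.2257  0.04  ]
top handle 0.75 [422. 357.] [ 0.207  -0.2315  0.067 ]
top handle 0.74 [378.9 230.8] [ 0.5029 -0.1461  0.067 ]
top lock_top 0.62 [353.  192.5] [ 0.5954 -0.0871  0.078 ]
top lock_top 0.51 [415.8 320.9] [ 0.2888 -0.2199  0.078 ]
top pin_mid 0.45 [321.8 181.1] [ 0.6348 -0.0139  0.045 ]
top disc_mid 0.44 [366.9 164.1] [ 0.6805 -0.
[... 898 characters left out ...]
51 -0.2195  0.078 ]
scene pin_mid 0.42 [330.  293.1] [ 0.6416 -0.0119  0.045 ]
scene sleeve 0.53 [334.1 274.4] [0.5589 0.0136 0.025 ]
scene oil 0.92 [219.9 327.7] [ 0.6577 -0.2467  0.    ]
scene oil 0.4 [207.6 292. ] [ 0.5405 -0.2713 -0.    ]
scene jar 0.96 [208.1 289.2] [ 0.531  -0.2701  0.    ]
scene whetstone 0.82 [369.2 276.1] [0.5496 0.0987 0.    ]
scene whetstone 0.58 [260.3 253. ] [ 0.4168 -0.1427  0.    ]
scene wheel 0.79 [508.7 243. ] [0.4847 0.4753 0.    ]
scene wheel 0.62 [210.  291.8] [ 0.5407 -0.266  -0.    ]
scene driver 0.73 [143.9 281.4] [ 0.4777 -0.4156 -0.    ]
scene scales 0.86 [118.8 346.3] [ 0.6749 -0.4469  0.    ]
scene scales 0.6 [316.9 300.3] [ 0.6101 -0.0347  0.    ]
```

View pics/top0.png

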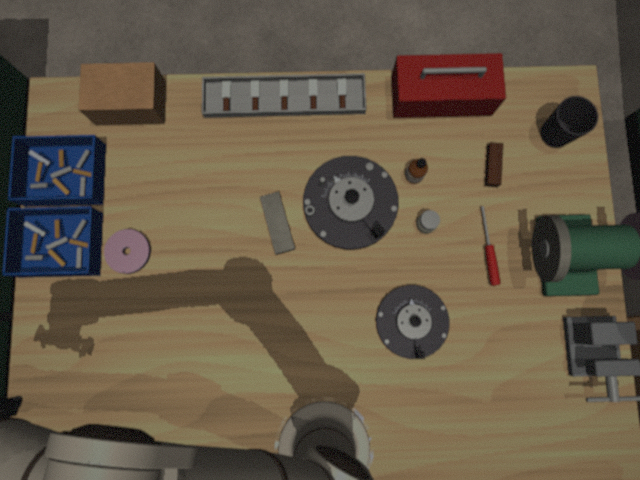

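View pics/scene0.png

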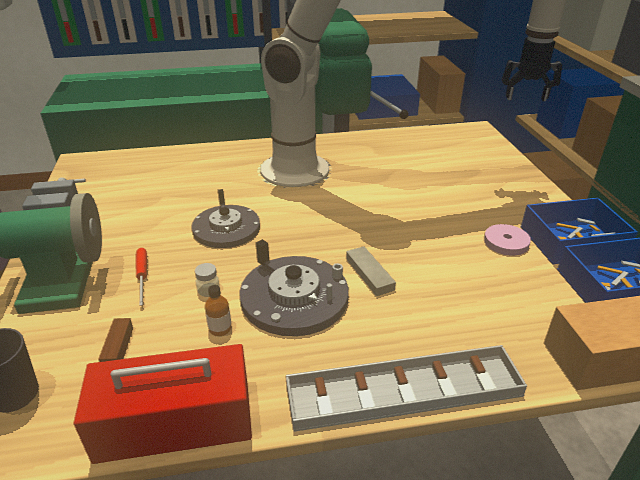

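```bash
python3 - <<'E'
import cv2
im=cv2.imread('pics/top0.png')[130:270,280:450]; cv2.imwrite('pics/top0c.png',cv2.resize(im,None,fx=4,fy=4,interpolation=cv2.INTER_CUBIC))
im=cv2.imread('pics/scene0.png')[200:360,190:400]; cv2.imwrite('pics/scene0c.png',cv2.resize(im,None,fx=3.5,fy=3.5,interpolation=cv2.INTER_CUBIC))
E
```

```text
(no output)
```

View pics/top0c.png

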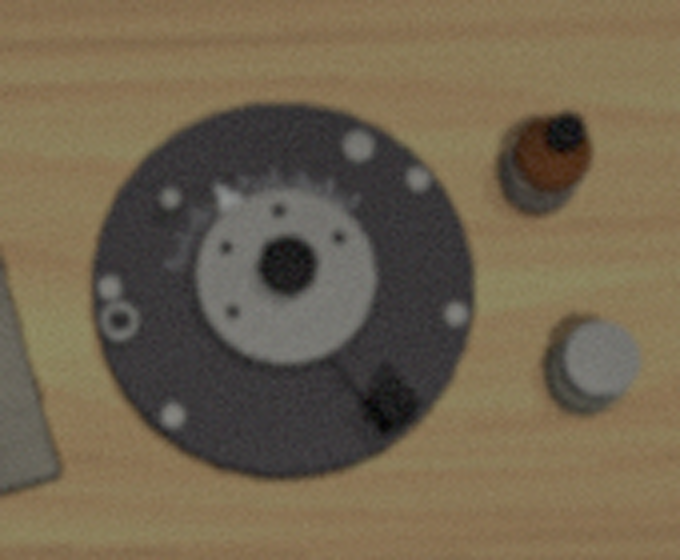

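View pics/scene0c.png

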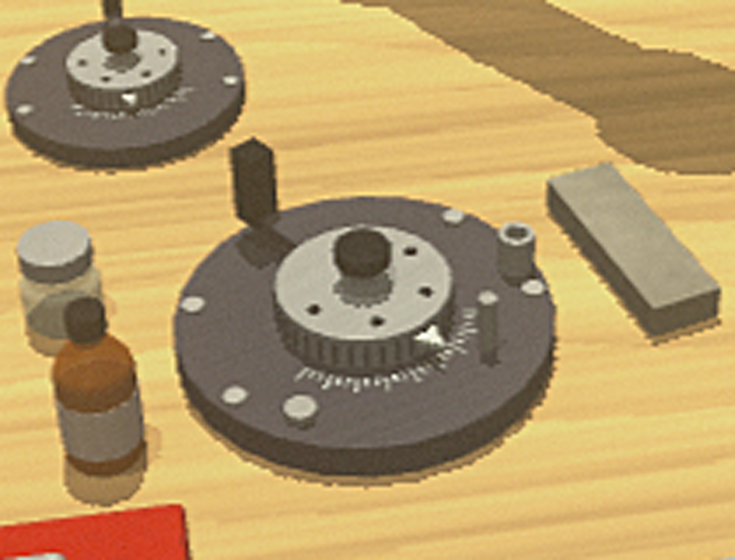

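The larger swivel, at top (352,202), is the target. The one at (415,321) is the smaller look-alike. The pin is at top (322,180) / scene (330,293), on the +y side. The disc is at top (369,166), and the other white dots are bolt heads lying flush with the flange. I'll shut the fingers and hover for a closer wrist view.

Call:
drive_tool:
  series:
    - [0,[-557,-564,-120],0.51]
    - [0,[-557,-564,-120],0.51]
    - [0,[-557,-564,-120],0.51]
    - [0,[-557,-564,-120],0.51]
    - [0,[-557,-564,-120],0.51]
    - [0,[-557,-564,-120],0.51]
    - [0,[-557,-564,-120],0.51]
    - [0,[-557,-564,-120],0.51]
    - [0,[-557,-564,-120],0.51]
    - [0,[-557,-564,-120],0.51]

```text
t: 2.65
tcp_pos: [0.4744, 0.09, 0.3256]
tcp_rot: [3.14, 0.001, 2.372]
ft_force: [0.6, -0.7, 0.3]
opening: -0.0
```

```bash
python3 - <<'E'
from h import *
p=capture("wrist"); save(p,"w1"); print(status.sense()["tcp_pos"], -np.array(p["R"]).T@np.array(p["t"]), np.array(p["R"])[2])
E
```

```text
[0.4788039  0.08069509 0.32695379] [0.42517021 0.13738738 0.46791639] [ 0.19597128 -0.18821335 -0.96237778]
```

View pics/w1.png

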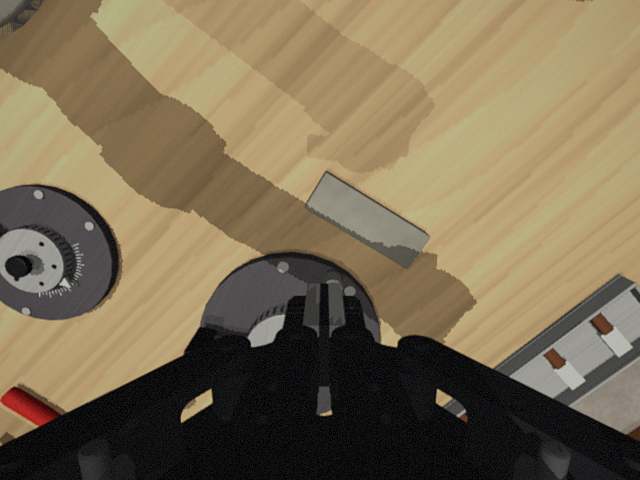

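Call:
drive_tool:
  series:
    - [0,[-233,-39,0],0]
    - [0,[-233,-39,0],0]
    - [0,[-233,-39,0],0]
    - [0,[-233,-39,0],0]
    - [0,[-233,-39,0],0]
    - [0,[-233,-39,0],0]

```text
t: 3.45
tcp_pos: [0.6136, -0.0975, 0.3244]
tcp_rot: [-3.142, -0.001, 2.372]
ft_force: [0.3, -0.1, 0.2]
opening: -0.0003
```

```bash
python3 - <<'E'
from h import *
p=capture("wrist"); save(p,"w2"); print(status.sense()["tcp_pos"])
Z=dict(swivel=0,pointer=.04,handle=.067,lock_top=.078,pin_mid=.045,disc_mid=.029,sleeve=.025)
for k,z in Z.items():
    for r in finder.landmark_of(k,p)[:2]:
        print(k,round(r["confidence"],2),np.array(r["uv"]).round(1),atz(p,r["uv"],z).round(4))
E
```

```text
[ 0.61348202 -0.0967291   0.32461401]
swivel 0.83 [319.4 164.2] [ 0.5891 -0.0814  0.    ]
swivel 0.59 [39.  60.4] [ 0.2865 -0.2281  0.    ]
pointer 0.93 [69.1 83.4] [ 0.3451 -0.2088  0.04  ]
pointer 0.58 [383.  181.6] [ 0.6503 -0.0409  0.04  ]
handle 0.8 [217.3 149.2] [ 0.502  -0.1415  0.067 ]
handle 0.43 [ 71.  279.9] [ 0.483  -0.3678  0.067 ]
lock_top 0.92 [317.  168.9] [ 0.5867 -0.0812  0.078 ]
lock_top 0.68 [ 0.  46.6] [ 0.3009 -0.2145  0.078 ]
pin_mid 0.57 [394.5 152. ] [ 0.634  -0.0108  0.045 ]
disc_mid 0.54 [336.3 246.9] [ 0.6721 -0.1333  0.029 ]
sleeve 0.82 [367.2  83.8] [0.5623 0.0175 0.025 ]
sleeve 0.46 [181.2 234.1] [ 0.5315 -0.2571  0.025 ]
```

View pics/w2.png

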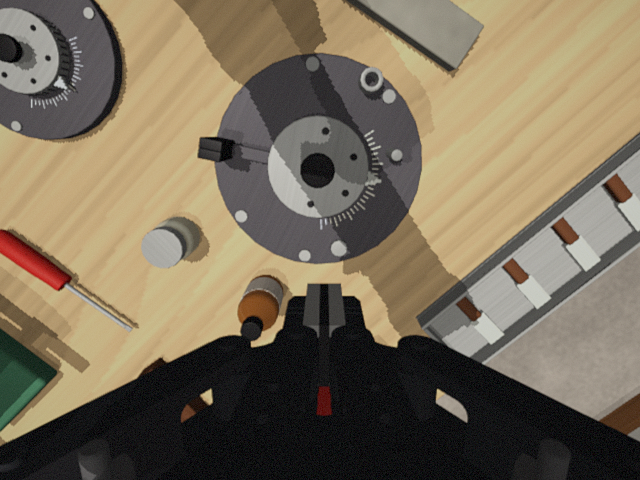

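```bash
python3 - <<'E'
from h import *
import cv2
im=cv2.imread('pics/w2.png')[40:280,190:440]; im=cv2.resize(im,None,fx=3.2,fy=3.2*0.78,interpolation=cv2.INTER_CUBIC)
im=cv2.imread('pics/w2.png')[100:220,310:430]; cv2.imwrite('pics/w2c.png',cv2.resize(im,None,fx=5,fy=5,interpolation=cv2.INTER_CUBIC))
p=capture("wrist")
for n,z in (("ring",.05),("swivel",.025),("lock_top",.076)):
    r=finder.regions_of(n,p)
    for q in r[:2]:
        m=q["pixels"].astype(np.uint8); c=max(cv2.findContours(m,0,1)[0],key=cv2.contourArea); print(n,q["confidence"],q["rect"])
        h=cv2.convexHull(c)[:,0,:]
        if len(h)>6:
            P=np.array([atz(p,u,z)[:2] for u in h]); (cx,cy),rad=cv2.minEnclosingCircle((P*1000).astype(np.float32)); print("  mec",cx,cy,rad)
E
```

```text
ring 0.96 [288.0, 165.8, 189.4, 107.3]
  mec 566.1830444335938 -103.27352142333984 99.94837951660156
ring 0.79 [34.7, 51.8, 67.5, 85.7]
  mec 306.40032958984375 -211.41055297851562 45.328548431396484
swivel 0.83 [309.7, 159.3, 221.6, 216.2]
  mec 580.8050537109375 -87.97393035888672 127.94793701171875
swivel 0.62 [61.0, 68.5, 121.9, 136.2]
  mec 310.24371337890625 -217.78334045410156 87.7158432006836
lock_top 0.82 [318.6, 168.6, 33.7, 39.9]
  mec 588.3834228515625 -83.33048248291016 18.745405197143555
lock_top 0.77 [12.8, 47.9, 25.5, 30.2]
  mec 306.44635009765625 -211.46456909179688 13.958959579467773
```

View pics/w2c.png

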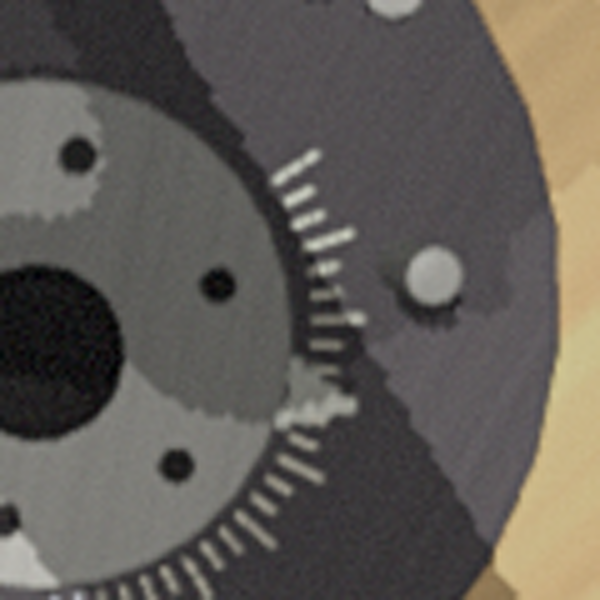

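```bash
python3 - <<'E'
from h import *
from scipy.optimize import least_squares
p=capture("wrist")
a=atz(p,(317.6,170.2),.077); pin=atz(p,(396.8,155.2),.065); pt=atz(p,(381.4,180.8),.04)
print(a,pin,pt)
for q in (pin,pt): d=q-a; print(np.hypot(d[0],d[1]),np.degrees(np.arctan2(d[1],d[0])))
t=capture("top")
f=lambda x,y:(280+x/4,130+y/4)
a=atz(t,f(287,266),.077); pin=atz(t,f(170,197),.065); pt=atz(t,f(219,186),.04)
print(a,pin,pt)
for q in (pin,pt): d=q-a; print(np.hypot(d[0],d[1]),np.degrees(np.arctan2(d[1],d[0])))
E
```

```text
[ 0.58869739 -0.08281603  0.077     ] [ 0.63550794 -0.01410156  0.065     ] [ 0.64910865 -0.04270274  0.04      ]
0.08314388899410498 55.73602042476895
0.0725161817355 33.584297389669
[ 0.58590528 -0.08383641  0.077     ] [ 0.63368689 -0.0154337   0.065     ] [ 0.64719694 -0.04626999  0.04      ]
0.08343868104441975 55.06439784109836
0.07188812903412489 31.504648736753165
```

Call:
drive_tool:
  series:
    - [0,[95,-99,60],0]
    - [0,[95,-99,60],0]
    - [0,[95,-99,60],0]
    - [0,[95,-99,110],0]
    - [0,[95,-99,165],0]
    - [0,[95,-99,215],0]
    - [0,[95,-99,245],0]
    - [0,[95,-99,264],0]
    - [0,[95,-99,264],0]
    - [0,[95,-99,264],0]

```text
t: 5.4
tcp_pos: [0.4774, -0.1036, 0.0616]
tcp_rot: [3.141, 0.001, 2.372]
ft_force: [0.3, 0.3, -0.5]
opening: -0.0
```

```bash
python3 - <<'E'
from h import *
s=status.sense();print(s["tcp_pos"],s["ft_force"])
p=capture("top"); save(p,"t3",(280,130,450,270),4); p=capture("scene"); save(p,"s3",(190,200,390,350),4)
E
```

```text
[ 0.47741694 -0.10358122  0.06156812] [ 0.32695915  0.28465608 -0.5364641 ]
```

View pics/t3.png

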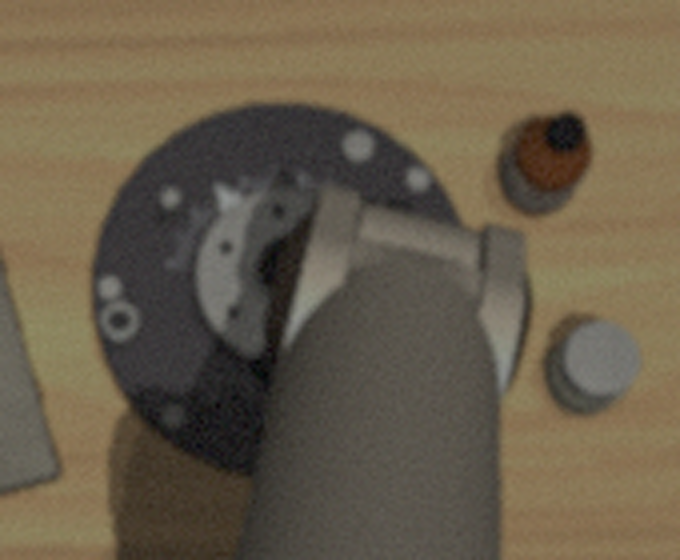

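View pics/s3.png

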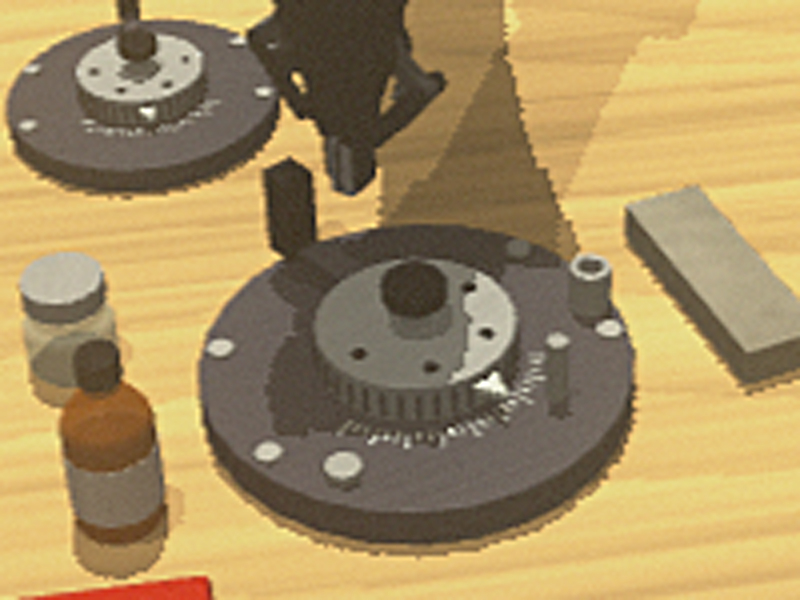

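Call:
drive_tool:
  series:
    - [0,[-12,-2,0],0]
    - [0,[-22,-4,0],0]
    - [0,[-28,-6,0],0]
    - [0,[-34,-8,0],0]
    - [0,[-40,-10,0],0]
    - [0,[-45,-11,0],0]
    - [0,[-45,-11,0],0]

```text
t: 6.38
tcp_pos: [0.5014, -0.1435, 0.0607]
tcp_rot: [-3.141, 0.0, 2.371]
ft_force: [-0.4, 1.6, -0.9]
opening: -0.0
```

```bash
python3 - <<'E'
from h import *
s=status.sense();print(s["tcp_pos"],s["ft_force"])
p=capture("top"); save(p,"t4",(280,130,450,270),4); p=capture("scene"); save(p,"s4",(190,200,390,350),4)
E
```

```text
[ 0.50139275 -0.14350138  0.06067521] [-0.38967412  1.56182892 -0.90398541]
```

View pics/t4.png

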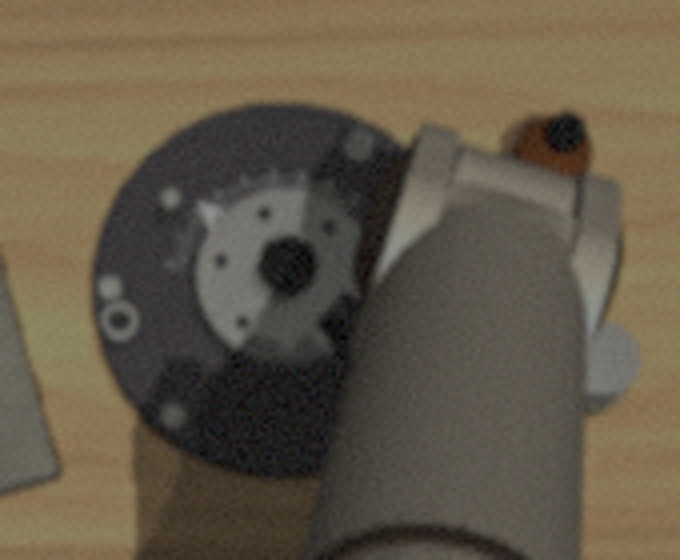

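View pics/s4.png

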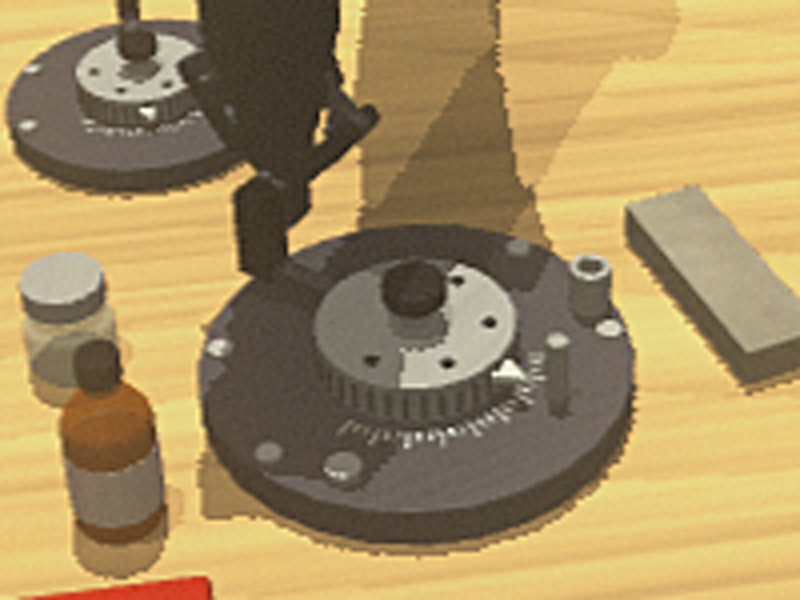

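```bash
python3 - <<'E'
from h import *
t=capture("top")
f=lambda u:atz(t,(280+u[0]/4,130+u[1]/4),.05)[:2]
c=atz(t,(280+287/4,130+266/4),.077)[:2]
A=[(279,210),(226,246),(339,237),(232,312)];B=[(264,214),(220,260),(329,228),(242,322)]
for a,b in zip(A,B):
    a=f(a)-c;b=f(b)-c
    print(np.hypot(*a),np.hypot(*b),np.degrees(np.arctan2(b[1],b[0])-np.arctan2(a[1],a[0])))
for q,z in (((205,205),.04),((170,197),.065)):
    d=atz(t,(280+q[0]/4,130+q[1]/4),z)[:2]-c; print(np.hypot(*d),np.degrees(np.arctan2(d[1],d[0])))
E
```

```text
0.042238749241494566 0.04139124678590161 13.06417770575126
0.04036428430874521 0.04050991544133227 13.551529902529348
0.04204449001744787 0.041403364009656086 11.356079104423664
0.0387179655407707 0.03820936500494229 12.90373649317765
0.06788501066958108 43.333613171648196
0.08343868104441975 55.06439784109836
```

Call:
drive_tool:
  series:
    - [0,[-5,-1,0],0]
    - [0,[-10,-1,0],0]
    - [0,[-15,-2,0],0]
    - [0,[-15,-2,0],0]

```text
t: 7.02
tcp_pos: [0.5113, -0.1552, 0.0609]
tcp_rot: [3.141, 0.001, 2.371]
ft_force: [-0.5, 1.0, -0.3]
opening: -0.0001
```

```bash
python3 - <<'E'
from h import *
s=status.sense();print(s["tcp_pos"],s["ft_force"])
p=capture("top"); save(p,"t5",(300,150,400,230),8); p=capture("scene"); save(p,"s5",(260,250,360,325),8)
p=capture("wrist"); save(p,"w5")
E
```

```text
[ 0.51133163 -0.15518844  0.06085236] [-0.51472327  1.03623929 -0.32664919]
```

View pics/t5.png

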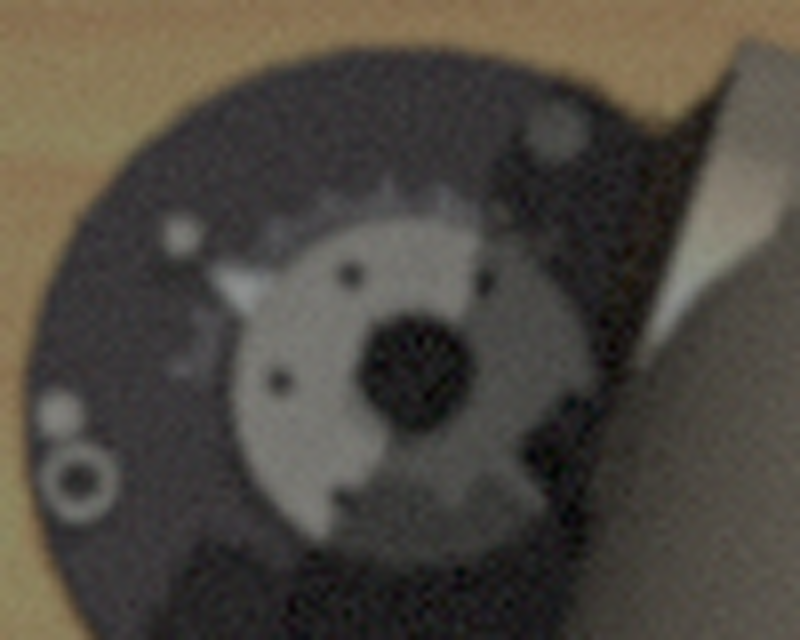

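View pics/s5.png

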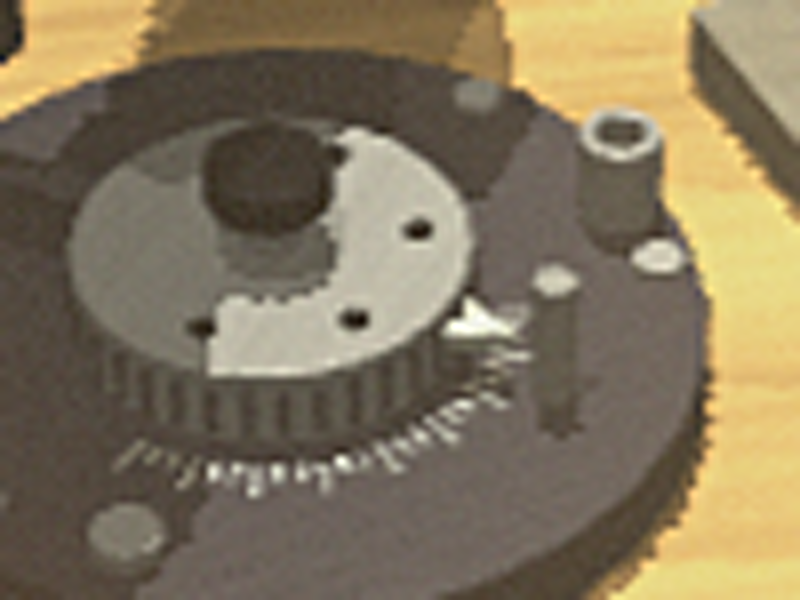

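View pics/w5.png

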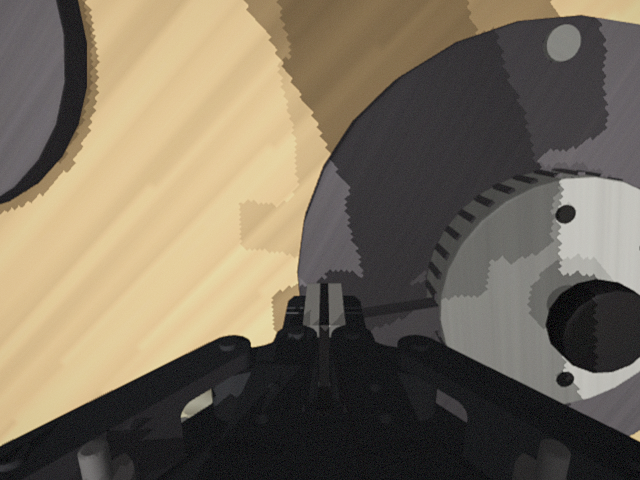

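```bash
python3 - <<'E'
from h import *
t=capture("top")
g=lambda u,z:atz(t,(300+u[0]/8,150+u[1]/8),z)[:2]
c=g((415,373),.077)
for q,z in (((210,270),.04),((181,236),.065)):
    d=g(q,z)-c; print("top",c,np.hypot(*d),np.degrees(np.arctan2(d[1],d[0])))
A=[(264,214),(220,260),(329,228)];B=[(349,272),(280,380),(485,282)]
for a,b in zip(A,B):
    a=atz(t,(280+a[0]/4,130+a[1]/4),.05)[:2]-c;b=g(b,.05)-c
    print(np.degrees(np.arctan2(b[1],b[0])-np.arctan2(a[1],a[0])))
s=capture("scene")
k=lambda u,z:atz(s,(260+u[0]/8,250+u[1]/8),z)[:2]
for cc in (c,np.array([.5887,-.0828])):
  for q,z in (((530,325),.04),((556,277),.065),((556,428),.025)):
    d=k(q,z)-cc; print("scene",k(q,z),np.hypot(*d),np.degrees(np.arctan2(d[1],d[0])))
print(k((268,155),.078))
E
```

```text
top [ 0.58559128 -0.08412333] 0.07370269902439439 53.69798627975418
top [ 0.58559128 -0.08412333] 0.08325744471722941 55.24513190539636
7.999085499861393
8.763367331540646
7.9109285370607445
scene [ 0.62692481 -0.01718041] 0.07867537963249342 58.306972623143686
scene [ 0.63747821 -0.01238352] 0.08853730510539261 54.123082001605795
scene [ 0.65163894 -0.01472337] 0.09580525908563049 46.41776640728518
scene [ 0.62692481 -0.01718041] 0.07594120469771962 59.77828439589097
scene [ 0.63747821 -0.01238352] 0.08566092872307544 55.289262305578475
scene [ 0.65163894 -0.01472337] 0.09271319892706913 47.24566357226606
[ 0.59023585 -0.08141874]
```

Call:
drive_tool:
  series:
    - [0,[20,0,0],0]
    - [0,[25,0,-60],0]
    - [0,[25,0,-120],0]
    - [0,[0,50,-170],0]
    - [0,[-33,100,-190],0]
    - [0,[-33,113,-190],0]
    - [0,[-33,113,-190],0]
    - [0,[-33,113,-190],0]

```text
t: 8.28
tcp_pos: [0.6118, -0.0975, 0.2501]
tcp_rot: [-3.14, -0.001, 2.371]
ft_force: [-0.8, -0.7, 0.2]
opening: 0.0
```

```bash
python3 - <<'E'
from h import *
s=status.sense();print(s["tcp_pos"],s["ft_force"])
p=capture("wrist"); save(p,"w6"); np.savez("w6.npz",**{k:np.array(v) for k,v in p.items()})
E
```

```text
[ 0.61178256 -0.09749804  0.25010015] [-0.81820247 -0.69840226  0.15842174]
```

View pics/w6.png

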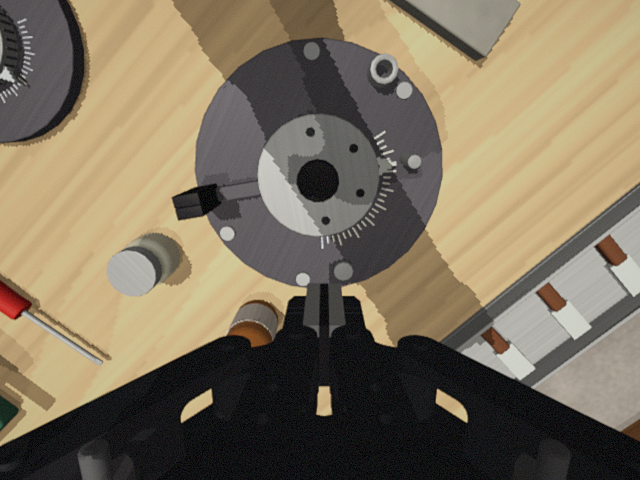

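```bash
python3 - <<'E'
import cv2
im=cv2.imread('pics/w6.png')
cv2.imwrite('pics/w6a.png',cv2.resize(im[110:210,350:440],None,fx=6,fy=6,interpolation=cv2.INTER_CUBIC))
cv2.imwrite('pics/w6b.png',cv2.resize(im[105:245,250:390],None,fx=4.2,fy=4.2,interpolation=cv2.INTER_CUBIC))
E
```

```text
(no output)
```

View pics/w6a.png

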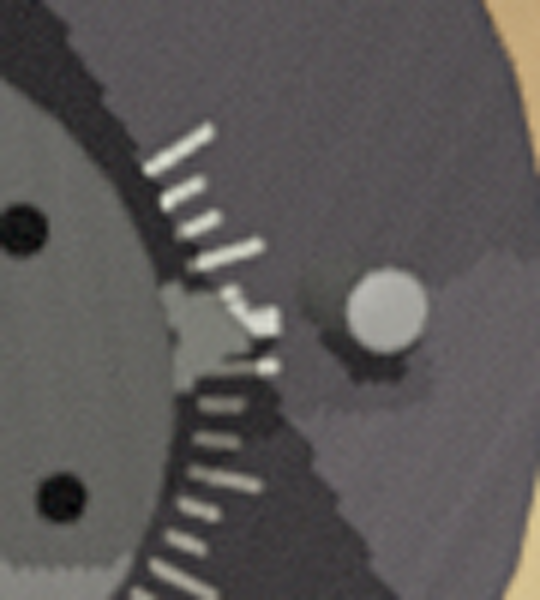

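View pics/w6b.png

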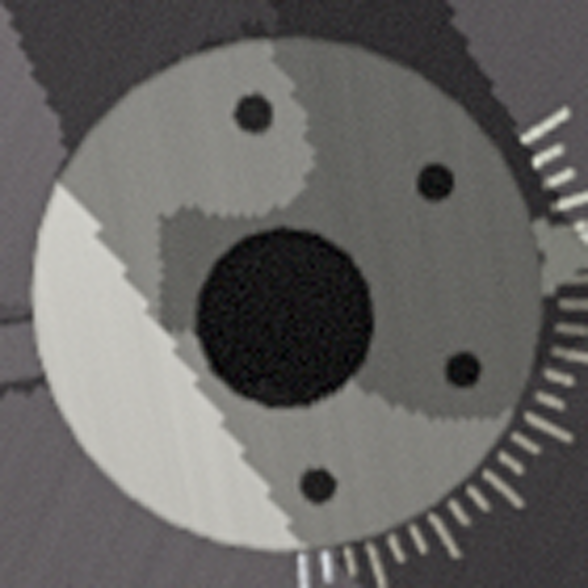

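```bash
cat > an.py <<'E'
from h import *
import sys
p=dict(np.load("w6.npz"))
B=lambda x,y:(250+(x+.5)/4.2-.5,105+(y+.5)/4.2-.5); A=lambda x,y:(350+(x+.5)/6-.5,110+(y+.5)/6-.5)
ring=atz(p,B(288,294),.05); knob=atz(p,B(285,318),.077)
h=np.array([atz(p,B(*u),.05)[:2] for u in((253,114),(435,182),(463,370),(318,486))])
M=np.c_[2*h,np.ones(4)];x=np.linalg.lstsq(M,(h**2).sum(1),rcond=None)[0];
print("ring",ring,"knob",knob,"holes",x[:2],np.sqrt(x[2]+x[0]**2+x[1]**2))
pin=atz(p,A(388,310),.065); print("pin",pin)
for c in(ring[:2],knob[:2],x[:2]):
    d=pin[:2]-c; print(np.hypot(*d),np.degrees(np.arctan2(d[1],d[0])))
c=(ring[:2]+x[:2]+knob[:2])/3
d=h-c; print(np.degrees(np.arctan2(d[:,1],d[:,0])))
for u in ((250,335),(265,320),(278,322)):
    d=atz(p,A(*u),.04)[:2]-c; print("tip",u,np.hypot(*d),np.degrees(np.arctan2(d[1],d[0])))
d=pin[:2]-c; th=np.arctan2(d[1],d[0]); print("pin ang",np.degrees(th))
im=cv2.resize(p["color"][110:210,350:440,::-1],None,fx=7,fy=7,interpolation=cv2.INTER_CUBIC)
for da in(-4,-2,0,2):
    for r in (.055,.063,.071):
        a=th+np.radians(da); u=proj(p,[c[0]+r*np.cos(a),c[1]+r*np.sin(a),.04]); cv2.circle(im,(int((u[0]-350+.5)*7),int((u[1]-110+.5)*7)),2,(0,255,0) if da==0 else (0,0,255),-1)
cv2.imwrite("pics/w6o.png",im)
E
python3 an.py
```

```text
ring [ 0.58658424 -0.08054221  0.05      ] knob [ 0.58767073 -0.08183126  0.077     ] holes [ 0.58840877 -0.08215057] 0.040015077676281686
pin [ 0.63416105 -0.01297377  0.065     ]
0.08263804221496009 54.84956138923139
0.08308250684622652 55.9740651214958
0.08293792372896747 56.52007377079313
[146.30605521  84.45286664  24.28271216 -35.1169295 ]
tip (250, 335) 0.06722285698120047 53.21277964813909
tip (265, 320) 0.06969317114979204 54.81909537766169
tip (278, 322) 0.07161631956631236 54.33409162908346
pin ang 55.78247592863625
```

View pics/w6o.png

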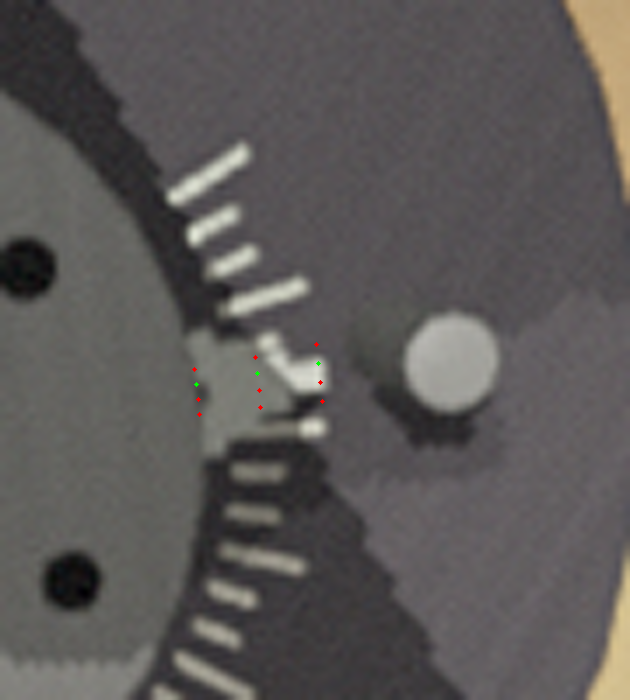

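Call:
drive_tool:
  series:
    - [0,[58,-60,20],0]
    - [0,[58,-113,70],0]
    - [0,[58,-113,125],0]
    - [0,[58,-113,170],0]
    - [0,[58,-113,190],0]
    - [0,[58,-113,190],0]
    - [0,[45,-113,190],0]
    - [0,[36,-113,190],0]
    - [0,[30.6,-113,190],0]
    - [0,[30.6,-113,190],0]

```text
t: 9.57
tcp_pos: [0.5132, -0.1566, 0.0613]
tcp_rot: [3.141, 0.001, 2.372]
ft_force: [-0.1, 0.9, -0.7]
opening: -0.0001
```

Call:
drive_tool:
  series:
    - [0,[0,0,0],0]
    - [0,[20,0,0],0]
    - [0,[28,0,-60],0]
    - [0,[28,0,-120],0]
    - [0,[0,50,-170],0]
    - [0,[-31,100,-190],0]
    - [0,[-31,113,-190],0]
    - [0,[-31,113,-190],0]
    - [0,[-31,113,-190],0]

```text
t: 10.7
tcp_pos: [0.6119, -0.0974, 0.25]
tcp_rot: [-3.14, -0.001, 2.371]
ft_force: [-0.4, 0.5, -0.0]
opening: -0.0001
```

```bash
python3 - <<'E'
from h import *
s=status.sense();print(s["tcp_pos"],s["ft_force"])
p=capture("wrist"); save(p,"w7"); np.savez("w7.npz",**{k:np.array(v) for k,v in p.items()})
save(p,"w7a",(350,110,440,210),6);save(p,"w7b",(250,105,390,245),4.2)
E
```

```text
[ 0.61193793 -0.09740879  0.24996863] [-0.35637658  0.54708975 -0.0079974 ]
```

View pics/w7a.png

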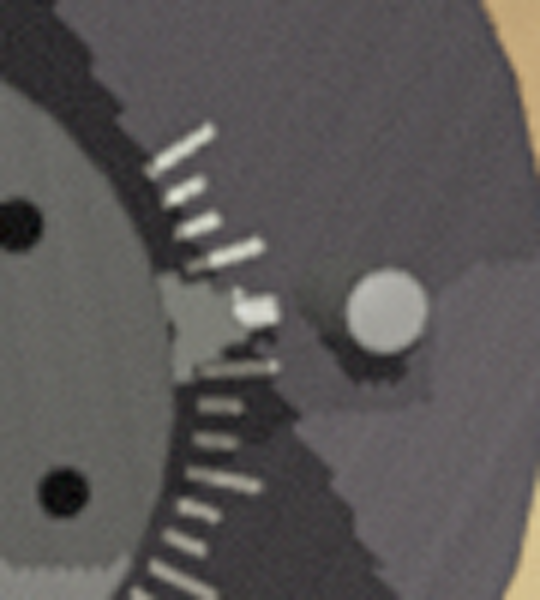

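View pics/w7b.png

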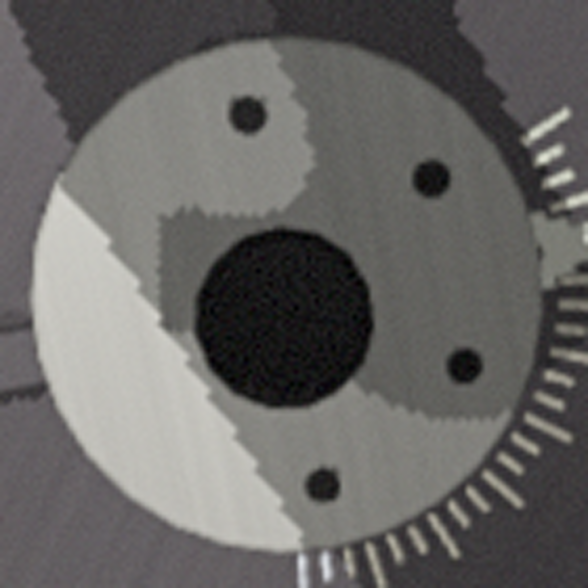

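```bash
cat > an2.py <<'E'
from h import *
p=dict(np.load("w7.npz"))
B=lambda x,y:(250+(x+.5)/4.2-.5,105+(y+.5)/4.2-.5); A=lambda x,y:(350+(x+.5)/6-.5,110+(y+.5)/6-.5)
h=np.array([atz(p,B(*u),.05)[:2] for u in((248,115),(431,179),(464,366),(323,485))])
M=np.c_[2*h,np.ones(4)];x=np.linalg.lstsq(M,(h**2).sum(1),rcond=None)[0]
g=cv2.cvtColor(p["color"],cv2.COLOR_RGB2GRAY)
knob=atz(p,B(285,318),.077)[:2]
ringo=atz(p,B(287.5,294.5),.05)[:2]
pin=atz(p,A(388,310.5),.065)[:2]
print(x[:2],knob,ringo)
for n,c in(("holes",x[:2]),("knob",knob),("ring",ringo)):
    an=lambda q:np.degrees(np.arctan2(q[1]-c[1],q[0]-c[0]))
    print(n,"pin",an(pin),"holes",[round(an(q)%60+30,2) for q in h],"tip",an(atz(p,A(280,310),.04)),"base",an(atz(p,A(172,328),.04)))
E
python3 an2.py
```

```text
[ 0.58833288 -0.08218739] [ 0.58769719 -0.08171419] [ 0.58660151 -0.0805709 ]
holes pin 56.49930987205506 holes [np.float64(57.49), np.float64(57.12), np.float64(57.06), np.float64(56.83)] tip 56.60409106775639 base 56.99868473983214
knob pin 55.95332314531957 holes [np.float64(57.57), np.float64(56.16), np.float64(56.05), np.float64(56.76)] tip 55.97692764790201 base 56.186208669494256
ring pin 54.88104648975302 holes [np.float64(58.15), np.float64(54.42), np.float64(53.94), np.float64(56.28)] tip 54.74451007294856 base 54.58807255108474
```

Call:
drive_tool:
  series:
    - [0,[28,-5,0],0]
    - [0,[28,-5,50],0]
    - [0,[28,-5,100],0]
    - [0,[28,-5,140],0]
    - [0,[28,-5,160],0]
    - [0,[28,-5,165],0]
    - [0,[28,-5,165],0]

```text
t: 11.62
tcp_pos: [0.5895, -0.0814, 0.0862]
tcp_rot: [-3.141, 0.0, 2.371]
ft_force: [0.8, 0.1, -0.0]
opening: -0.0001
```

Call:
drive_tool:
  series:
    - [0,[0,0,5],0]
    - [0,[0,0,8],0]
    - [0,[0,0,11],0]
    - [0,[0,0,14],0]
    - [0,[0,0,17],0]
    - [0,[0,0,19],0]
    - [0,[0,0,19],0]

```text
t: 12.5
tcp_pos: [0.5902, -0.0808, 0.0667]
tcp_rot: [3.141, 0.001, 2.372]
ft_force: [0.7, 0.3, 1.2]
opening: -0.0003
```

Call:
drive_tool:
  series:
    - [0,[0,0,1],0]
    - [0,[0,0,1],0]
    - [0,[0,0,1.5],0]
    - [0,[0,0,1.5],0]

```text
t: 13.0
tcp_pos: [0.5902, -0.0807, 0.0661]
tcp_rot: [3.141, 0.001, 2.372]
ft_force: [-1.1, 0.6, 8.7]
opening: -0.0003
```

Call:
drive_tool:
  series:
    - [0,[0,0,0.6],0]
    - [0,[0,0,0.6],0]
    - [0,[0,0,1],0]
    - [0,[0,0,1],0]

```text
t: 13.5
tcp_pos: [0.5903, -0.0807, 0.066]
tcp_rot: [3.141, 0.001, 2.372]
ft_force: [-3.4, 0.6, 15.9]
opening: 0.0001
```

The knob is at its stop: z = 0.066 and the force is rising with no further travel. I'll lift straight off and check.

Call:
drive_tool:
  series:
    - [0,[0,0,-5],0]
    - [0,[0,0,-40],0]
    - [0,[0,0,-100],0]
    - [0,[0,0,-150],0]
    - [0,[-14,2,-187],0]
    - [0,[-28,5,-187],0]
    - [0,[-28,5,-187],0]
    - [0,[-28,5,-187],0]

```text
t: 14.5
tcp_pos: [0.6118, -0.0961, 0.2491]
tcp_rot: [-3.139, -0.004, 2.372]
ft_force: [-0.7, -0.1, -0.5]
opening: -0.0
```

```bash
python3 - <<'E'
from h import *
s=status.sense();print(s["t"],s["tcp_pos"],s["ft_force"])
p=capture("wrist"); save(p,"w8"); np.savez("w8.npz",**{k:np.array(v) for k,v in p.items()})
save(p,"w8a",(350,110,440,210),6);save(p,"w8b",(250,105,390,245),4.2)
p=capture("scene"); save(p,"s8",(190,200,390,350),4)
E
```

```text
14.5 [ 0.61180206 -0.09610883  0.24905026] [-0.66457006 -0.09663572 -0.52067971]
```

View pics/w8a.png

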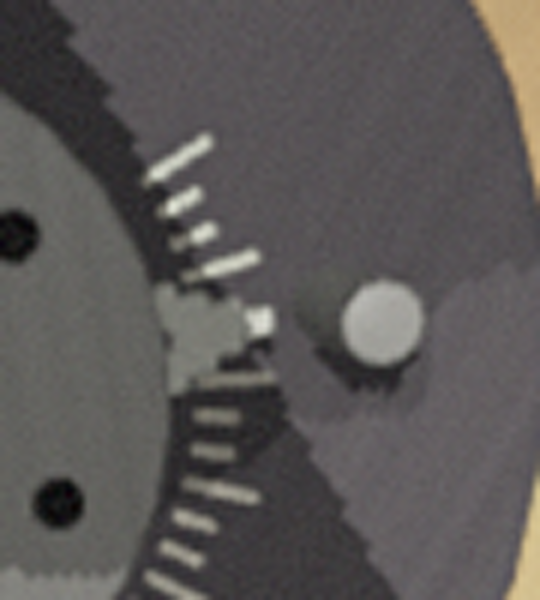

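View pics/w8b.png

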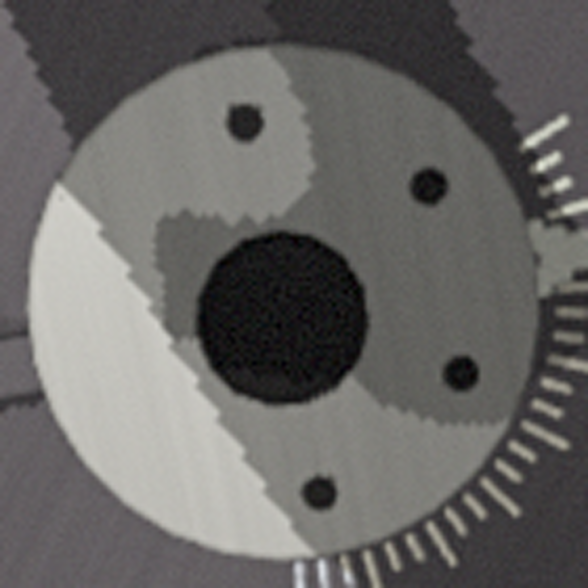

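View pics/s8.png

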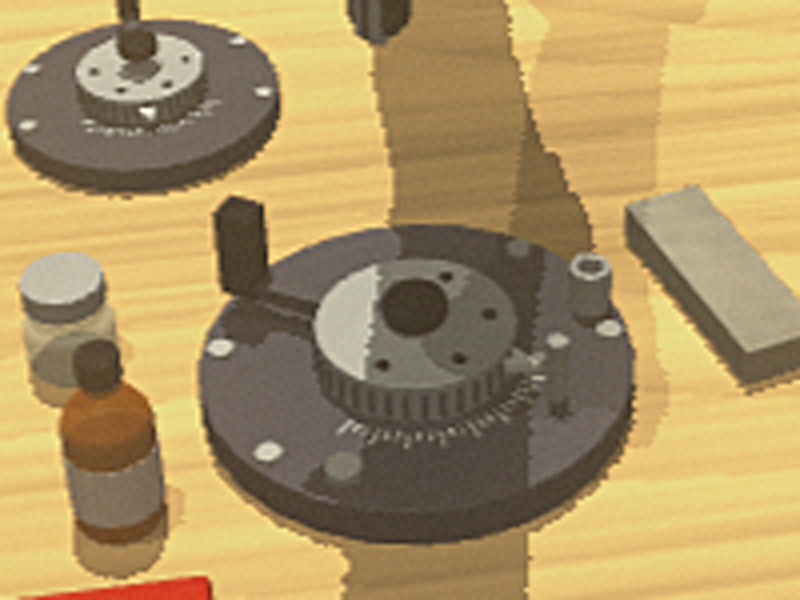

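```bash
sed -e 's/w7.npz/w8.npz/; s/(248,115),(431,179),(464,366),(323,485)/(245,123),(429,187),(461,373),(320,493)/; s/B(285,318),.077/B(283,317),.065/; s/B(287.5,294.5)/B(283.5,301.5)/; s/A(388,310.5)/A(382.5,323)/; s/A(280,310)/A(275,321)/; s/A(172,328)/A(167,340)/' an2.py > an3.py; python3 an3.py
```

```text
[ 0.58839644 -0.08218228] [ 0.58756765 -0.08149055] [ 0.58640718 -0.08062245]
holes pin 56.46190069569286 holes [np.float64(57.53), np.float64(56.93), np.float64(57.29), np.float64(56.81)] tip 56.66973686417052 base 56.913245208953526
knob pin 55.71855720690218 holes [np.float64(57.74), np.float64(55.67), np.float64(55.88), np.float64(56.64)] tip 55.81607616482285 base 55.80602948520681
ring pin 54.714879942509064 holes [np.float64(57.91), np.float64(53.86), np.float64(54.08), np.float64(56.52)] tip 54.66294050490703 base 54.30940977338997
```

The ring hasn't moved, the pointer is within about 0.7° of the pin, and the knob is down. Handing in.

```bash
python3 -c "
from station import ticket; print(ticket.job_done())"
```

```text
the job is handed in; nothing more can be done
None
```

The ring's pointer is on the tall pin, the lock knob is fully down, and the job is handed in at about 14.5 s of the 45 s allowed. I pushed the lever round with shut fingers against the +y-facing side of its handle. It took one main push and one small correction, about 23° in all. I then pressed the knob straight down.

- **Pointer:** in the last wrist picture, the tip and pin bearings agree to within about 0.2°. The ring's holes put the pointer about 0.7° past the pin, assuming it lies midway between two holes. The ring did not turn when the knob was pressed.
- **Knob:** it stopped at z = 0.066 m, its fully-down height. The upward force rose to about 16 N with no further travel, and the last pictures show it lowered.
- **Loose things:** the sleeve, whetstone, jar and bottle look unmoved in the last scene picture, by eye only. I did not recheck the wheel, screwdriver or wooden block after the move, but the arm only crossed the bench high up and worked low only at the swivel.
- **Disagreement:** partway through, rough bearings from the scene camera differed from the top camera by about 5° for the pointer. I discarded them because of the shallow viewing angle and relied on the overhead wrist view.

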